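# Fasten the blue sample case

## Robot

A 6-joint arm with a two-finger parallel gripper is mounted at the origin on the work surface. World frame = base frame: x ahead of the robot, y to its left, z up, the work surface at z = 0. Lengths are in m, angles in rad, forces in N, time in s.
With the tool pointing down it reaches from about 0.25 to 0.725 m from the base axis. Payload 9.7 kg.
Tool frame: the origin (TCP) lies at the centre of the arm's flange, where the gripper is bolted on; the fingertips stand 173 mm ahead of it and the grasp point (between the pads) lies 155 mm ahead of it; z points along the fingers, x is the direction in which the jaws open and shut, and the axes are right-handed (so a half turn about z gives the same grasp; the last joint's range is limited). The gripper opens to 85 mm and grips with 20 to 120 N. Pads are 22 mm wide; open, the fingers measure 114 mm over their backs; the gripper's body (76 mm by 85 mm) begins 54 mm behind the grasp point. The pads swing forward as they close: fully open they stand 13 mm farther back than shut.
Start: joints at [-1.165, 0.087, 0.176, 1.66, 0, 1.571], TCP at [0.217, -0.505, 0.405] pointing down, gripper open.
Joint ranges: [-3.13, 3.13], [-0.85, 1.81], [-1.15, 1.24], [-2.2, 2.28], [-1.44, 1.52], [-3.14, 3.14]. Speed limits (rad/s): [2.22, 2.22, 2.57, 3.14, 3.14, 3.14].

## Interface

Orientations are given as a unit quaternion [x, y, z, w].
In Python, from workcell import monitor, imaging, job, nets gives the robot as it stands. The module is installed in compiled form; this text tells all that it offers.
- The arm moves only by the shell command python3 -m creep 'ROWS' [OPENING] [FORCE]. ROWS is JSON, a list that holds one entry, the list of rows, each a list of 6 numbers: the shift along the tool's x, y, z in units of 30 mm (1.0 is 30 mm), then the turn, a rotation vector about the tool's x, y, z in units of 8 degrees (1.0 is 8 degrees). In form: [[[x, y, z, wx, wy, wz], ...]]. A call has 1 to 8 rows; each row shifts and turns the commanded pose from where the row before left it, along the tool's axes as they then stand; what a row does not reach is not made up. A row lasts 1/8 s, in which the tool goes at most 62.5 mm and 10.7 degrees, less where a joint would pass 70% of its speed; a pose out of reach is approached as far as the arm can. A call is refused whole if a number of a shift passes 1 or a number of a turn 1, either way. A call with a gripper value outside its range is refused whole. OPENING is the gripper command: -1 is fully open, 1 is shut, values between are in proportion, set as the call begins (- or left out, the last holds). The fingers move at their own pace and stop on an object; FORCE is the grip in N (left out, the last holds). Time passes only in rows, so rows that do not move let the fingers close. It gives the time, the measured TCP pose, the force and the opening at its end, in the units of the state.
- monitor.sense(): the state, without advancing time (a new reading comes with each control period).
- imaging.grab_frame(name): name is "scene" or "top" or "wrist"; returns the picture (384x512x3 uint8, red, green, blue); there is no depth.
- imaging.calibration(name): a dict with "vfov" (degrees; the focal length in pixels is half the picture's height over the tangent of half this angle, whatever the lens; pixels are square), "cx", "cy" (the principal point, pixels), "xyz" and "rotation" of the camera in the world. Camera axes: x right, y down, z forward; pixel columns grow to the right and rows downward; lengths in m; the calibration is good to about 2 mm. A picture is of the moment at which its call begins: read the wrist's pose just before it. calibration takes no time and is no camera call; for the wrist camera it gives the pose at the moment of the call.
- job.hand_in(): hands the job in, once; it reports no verdict.
Trained networks look in the newest picture that a camera, given by its name, has taken for a name from the list of things; names that differ only in an ending like _2 or _b are one class to them, and where a whole thing is asked for, a point or a joint stands for the part that bears it (a point fixed in the world has none). Each returns a list of dicts, best first, with "confidence" (0 to 1); they miss things now and then, are a little off and sometimes report something else, mostly with a low value. They report only what shows in the picture. A call takes as long as a camera call.
- nets.recognise(target, camera): "box" ([left, top, right, bottom] in pixels, round what is visible of it).
The state is a dict: "clock": time; "joint_pos": joint angles; "joint_velocities": joint speeds; "joint_torque": joint torques, N m; "position": TCP position; "tcp_rot": TCP orientation; "contact_force": force on the tool from outside, world axes, zero at the start; "torque": the same for the moment, N m; "opening": finger opening in m.
Only numpy, scipy, OpenCV 4.12 (cv2) and the standard library are available. Lean on these libraries where they do the work, as an engineer would, in place of code of your own. Each camera call takes 0.05 s, during which the arm holds its last target.

## Task

Fasten the draw latch on top of the blue sample case: while its lever is still raised, swing the wire loop over and down past the brass keeper's nose, then press the lever over and right down until it lies flat, with the loop caught under the keeper. Leave the latch of the red case as it is: that case is still to be packed.

Things in the scene. Friction and masses are not known exactly. Their poses are not given: they have to be found in the camera images.
- blue_case: Fixed blue case 260 x 180 x 100 mm, latch centred on its top. Origin: centre of underside; x (260 side) from lever to keeper, away from the robot, z up. In its frame, y=0, mm: lever pivot x -30, z 114. Brass keeper hook 16 wide, z 100 to 120: post x 5 to 17, nose on top out to x 22, underside z 116. The loop's bar goes down beyond the nose; caught under it, it sits at x 20
- blue_lever (a joint): Blue lever angle, rad: 0 level towards keeper, 1.57 upright, 3.14 level pointing back; starts at 0.8-1.15, stop (flat, closed) 3.2. Steel strip 20 mm wide, 60 mm long from pivot, outer 22 mm a black grip 7 mm thick. Friction holds it (1 N at grip). When hooked, a loop spring resists from about 2.1 (2 N more), centre is near 2.9. The loop's pin is 22 mm from the pivot, 0.22 rad ahead of the handle
- blue_bar (a point): Middle of the 6 mm crossbar of the blue latch's wire loop, 67 mm from its pin; wires 33 mm apart. A flat tab for pushing, 26 mm wide, 3 thick, runs on 24 mm past the bar. The loop starts near upright, above the lever; pushed about 30 deg past upright towards the keeper it falls by itself, the bar's centre then 3 mm above the case's top, 6 mm or more beyond the nose. 40 g, turns freely
- red_bar (a point): Middle of the crossbar of the red case's loop. The red case and its raised latch are like the blue one in shape, size and start, and stand beside it; leave them alone

How it is judged:
By the outcome, as a careful person would: the job done as asked, in the order asked, and still so for the second after the job is handed in, with the robot touching nothing.
It also fails if it takes over 42 s, if anything falls off the work surface, if the arm or the gripper's body presses on something with over 40 N, if the wrist force passes 120 N, or if a joint passes its speed limit or range.

## Working session

There is one attempt and no reset: what is moved stays moved. The work goes in short steps, Python scripts to look and compute and a shell command to move; the robot and the scene stay as the last step left them, time stands still between calls to the robot, and variables do not carry over. Pictures are saved under pics/ and viewed, and the job is handed in when it is done.

```bash
mkdir -p pics; cat > h.py <<'E'
import numpy as np,cv2
from workcell import monitor, imaging, job, nets
def shot(cam,fn):
    im=imaging.grab_frame(cam); cv2.imwrite('pics/'+fn,im[:,:,::-1]); return im
def cal(cam):
    c=imaging.calibration(cam); return c
E
python3 - <<'E'
from h import *
s=monitor.sense(); print(s['clock'],s['position'],s['tcp_rot'],s['contact_force'],s['opening'])
for c in ['scene','top']:
    shot(c,c+'0.png'); print(cal(c))
    for t in ['blue_case','blue_lever','blue_bar','red_bar']:
        print(c,t,[(np.round(r['box'],0),round(r['confidence'],2)) for r in nets.recognise(t,c)][:3])
E
```

```text
0.0 [ 0.21711501 -0.50534128  0.40397145] [ 8.35087883e-01 -5.50116157e-01 -5.52357657e-04 -3.68703722e-04] [-0.11216302  0.16332517  0.64894899] 0.08552358864214513
{'vfov': 56.805535081386836, 'cx': 257.70509880287085, 'cy': 187.97281512446412, 'xyz': array([0.96453371, 0.22057613, 0.53461049]), 'rotation': array([ 0.45938788,  0.79187008, -0.34673411, -0.20415681])}
scene blue_case [(array([105.,  96., 267., 260.]), 0.67)]
scene blue_lever [(array([185.,  97., 204., 149.]), 0.66)]
scene blue_bar [(array([192.,  94., 202., 108.]), 0.67)]
scene red_bar [(array([350., 128., 369., 145.]), 0.78), (array([184.,  96., 207., 153.]), 0.47)]
{'vfov': 51.33221188382639, 'cx': 252.20202539884482, 'cy': 201.36484024072772, 'xyz': array([ 0.42786825, -0.00990038,  0.77860992]), 'rotation': array([-0.68516522,  0.72025044, -0.08004946,  0.07334849])}
top blue_case [(array([279., 138., 394., 295.]), 0.59)]
top blue_lever [(array([332., 199., 365., 230.]), 0.74)]
top blue_bar [(array([339., 215., 362., 222.]), 0.68)]
top red_bar []
```

View pics/scene0.png

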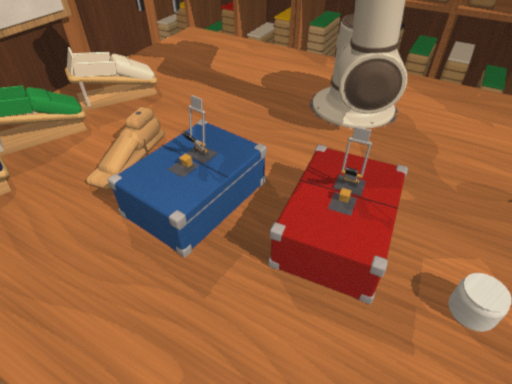

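View pics/top0.png

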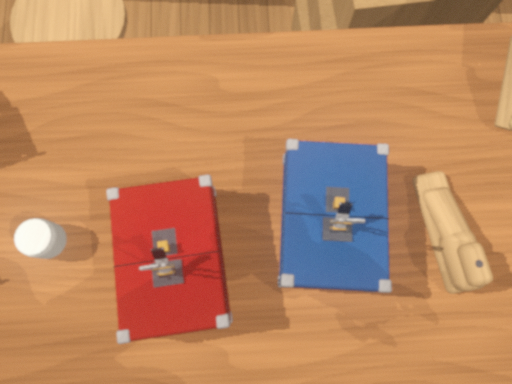

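```bash
python3 - <<'E'
import cv2
a=cv2.imread('pics/top0.png')[130:305,265:410]; cv2.imwrite('pics/t0c.png',cv2.resize(a,None,fx=3.4,fy=3.4,interpolation=cv2.INTER_CUBIC))
a=cv2.imread('pics/scene0.png')[85:265,95:285]; cv2.imwrite('pics/s0c.png',cv2.resize(a,None,fx=3.2,fy=3.2,interpolation=cv2.INTER_CUBIC))
E
```

```text
(no output)
```

View pics/t0c.png

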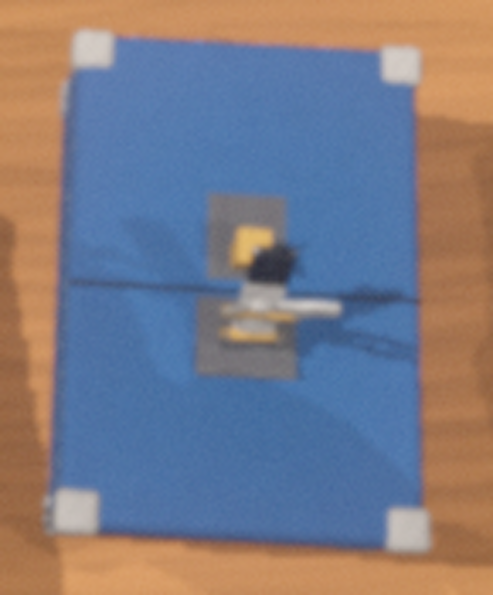

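View pics/s0c.png

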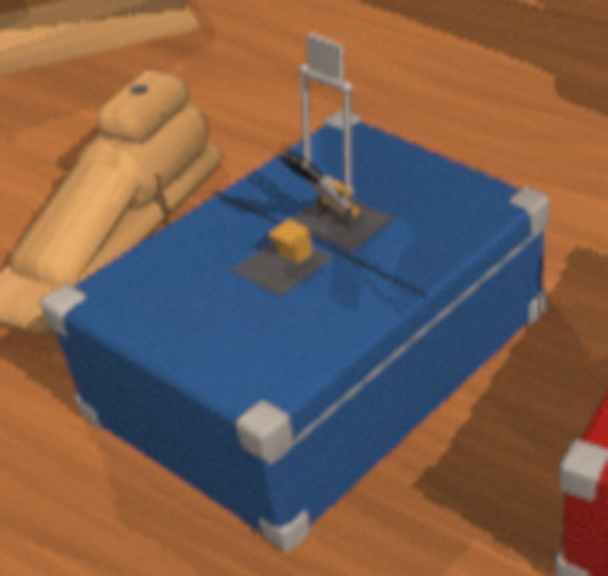

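```bash
cat >> h.py <<'E'
from scipy.spatial.transform import Rotation as R
from scipy.optimize import least_squares
def project(c,P):
    P=np.atleast_2d(P); q=R.from_quat(c['rotation']).inv().apply(P-c['xyz'])
    f=192/np.tan(np.radians(c['vfov']/2))
    return np.c_[c['cx']+f*q[:,0]/q[:,2], c['cy']+f*q[:,1]/q[:,2]]
def case(p,L):
    L=np.atleast_2d(L); return np.c_[p[0]+np.cos(p[2])*L[:,0]-np.sin(p[2])*L[:,1], p[1]+np.sin(p[2])*L[:,0]+np.cos(p[2])*L[:,1], L[:,2]]
E
python3 - <<'E'
from h import *
T=cal('top');S=cal('scene')
C=np.array([[.13,.09,.1],[.13,-.09,.1],[-.13,-.09,.1],[-.13,.09,.1]])
uv=np.array([[75,32],[418,48],[430,550],[53,532]])/3.4+[265,130]
g=lambda p:(project(T,case(p,C))-uv).ravel()
r=least_squares(g,[.5,-.15,0]);print(r.x,r.fun.round(1))
p=r.x
q=project(S,case(p,np.r_[C,[[.0135,0,.12],[.13,.09,0]]])); print(((q-[95,85])*3.2).round())
print(((project(T,case(p,[[.0135,0,.12],[-.03,0,.114]]))-[265,130])*3.4).round())
# joint lever/loop fit
E
```

```text
[ 0.55067547 -0.16527988 -0.10347131] [ 0.3 -0.4 -0.6  0.1 -1.   0.5  1.4 -0.1]
[[257. 436.]
 [ 35. 300.]
 [339. 107.]
 [545. 194.]
 [285. 229.]
 [284. 553.]]
[[253. 246.]
 [249. 335.]]
```

```bash
cat >> h.py <<'E'
def latch(p,th,ph):
    pv=np.array([-.03,.114]); pin=pv+.022*np.array([np.cos(th+.22),np.sin(th+.22)])
    d=np.array([np.cos(ph),np.sin(ph)]); b=pin+.067*d; t=pin+.091*d; g=pv+.06*np.array([np.cos(th),np.sin(th)])
    L=lambda a,y=0:[a[0],y,a[1]]
    return np.array([L(g),L(b,.0165),L(b,-.0165),L(t,.013),L(t,-.013),L(pin)])
E
python3 - <<'E'
from h import *
T=cal('top');S=cal('scene')
C=np.array([[.13,.09,.1],[.13,-.09,.1],[-.13,-.09,.1],[-.13,.09,.1]])
uvT=np.array([[75,32],[418,48],[430,550],[53,532]])/3.4+[265,130]
uvS=np.array([[262,440],[40,300],[342,112],[545,194]])/3.2+[95,85]
oS=np.array([[284,154],[350,89],[303,70],[343,48],[308,35]])/3.2+[95,85]
def g(v):
    p=v[:3]; a=project(T,case(p,C))-uvT; b=project(S,case(p,C)+np.r_[v[5:7],0]*0)-uvS
    l=project(S,case(p,latch(p,v[3],v[4])))[:5]-oS - [v[5],v[6]]
    return np.r_[a.ravel(),(b-[v[5],v[6]]).ravel(),l.ravel()]
r=least_squares(g,[.55,-.165,-.1,1,1.5,0,0]);print(r.x.round(4));print(r.fun.reshape(-1,2).round(1))
p=r.x[:3];L=latch(p,*r.x[3:5]);print((L*1000).round());print((case(p,L)*1000).round())
print(((project(T,case(p,L))-[265,130])*3.4).round())
E
```

```text
[ 0.5505 -0.1653 -0.1024  1.0109  1.7251 -0.6041 -0.8258]
[[ 0.2 -0.2]
 [-0.7  0.1]
 [-1.   0.5]
 [ 1.5  0. ]
 [-0.8 -0.6]
 [-0.8  0.9]
 [-0.3 -0.6]
 [ 0.7  0.7]
 [ 2.1  1.7]
 [-1.  -0.4]
 [ 0.3  0.1]
 [-0.2 -0.9]
 [-0.  -0.9]]
[[  2.   0. 165.]
 [-33.  16. 201.]
 [-33. -16. 201.]
 [-37.  13. 225.]
 [-37. -13. 225.]
 [-23.   0. 135.]]
[[ 552. -165.  165.]
 [ 519. -145.  201.]
 [ 516. -178.  201.]
 [ 515. -149.  225.]
 [ 513. -174.  225.]
 [ 528. -163.  135.]]
[[273. 250.]
 [254. 309.]
 [331. 313.]
 [275. 309.]
 [338. 312.]
 [259. 313.]]
```

```bash
python3 -m creep '[[[0,0,0,0,0,-0.95],[0,0,0,0,0,-0.95],[0,0,0,0,0,-0.95],[0,0,0,0,0,-0.95],[0,0,0,0,0,-0.95],[0,0,0,0,0,-0.95],[0,0,0,0,0,-0.95],[0,0,0,0,0,-0.95]]]' 1 40; cat >> h.py <<'E'
PC=np.array([0.5505,-0.1653,-0.1024])
def where(p=PC):
    s=monitor.sense(); t=s['position']+R.from_quat(s['tcp_rot']).apply([0,0,.173])
    c,sn=np.cos(p[2]),np.sin(p[2]); d=t[:2]-p[:2]
    L=[c*d[0]+sn*d[1],-sn*d[0]+c*d[1],t[2]]
    ax=R.from_quat(s['tcp_rot']).as_matrix()
    print('t',round(s['clock'],2),'tip in case mm',(np.array(L)*1000).round(1),'yaw rel deg',np.degrees(np.arctan2(ax[1,0],ax[0,0])-p[2]).round(1),'F',np.round(s['contact_force'],1),'open',round(s['opening'],3),'j6',s['joint_pos'][5].round(2)); return L
E
python3 -c "from h import *;where()"
```

```text
clock: 1.5
position: [0.2171, -0.5053, 0.4047]
tcp_rot: [0.999, -0.05, 0.0, 0.0]
contact_force: [-0.7, 0.9, 0.0]
opening: -0.0
t 1.5 tip in case mm [-296.9 -372.3  231.7] yaw rel deg 0.2 F [-0.7  0.9  0. ] open -0.0 j6 0.51
```

```bash
python3 -m creep '[[[0.6,-1,0,0,0,0],[0.6,-1,0,0,0,0],[0.6,-1,0,0,0,0],[0.6,-1,0,0,0,0],[0.6,-1,0,0,0,0],[0.6,-1,0,0,0,0],[0.6,-1,0,0,0,0],[0.6,-1,0,0,0,0]]]' && python3 -m creep '[[[0.6,-1,0,0,0,0],[0.6,-1,0,0,0,0],[0.6,-1,0,0,0,0],[0.6,-1,0,0,0,0],[0.2,-0.4,0.3,0,0,0],[0,0,0.3,0,0,0],[0,0,0,0,0,0]]]'
python3 -c "
from h import *
where()
for c in ['scene','top','wrist']: shot(c,c+'1.png')
a=cv2.imread('pics/scene1.png')[40:240,95:305]; cv2.imwrite('pics/s1c.png',cv2.resize(a,None,fx=2.9,fy=2.9,interpolation=cv2.INTER_CUBIC))
a=cv2.imread('pics/top1.png')[130:305,225:410]; cv2.imwrite('pics/t1c.png',cv2.resize(a,None,fx=3.2,fy=3.2,interpolation=cv2.INTER_CUBIC))
"
```

```text
clock: 2.5
position: [0.3857, -0.2806, 0.4048]
tcp_rot: [0.999, -0.052, 0.0, 0.0]
contact_force: [0.3, -0.2, 0.1]
opening: -0.0
clock: 3.38
position: [0.4759, -0.159, 0.3856]
tcp_rot: [0.999, -0.052, -0.001, -0.0]
contact_force: [0.1, 1.1, 0.7]
opening: 0.0001
t 3.38 tip in case mm [-75.2  -1.3 212.6] yaw rel deg -0.1 F [0.1 1.1 0.7] open 0.0 j6 1.35
```

View pics/s1c.png

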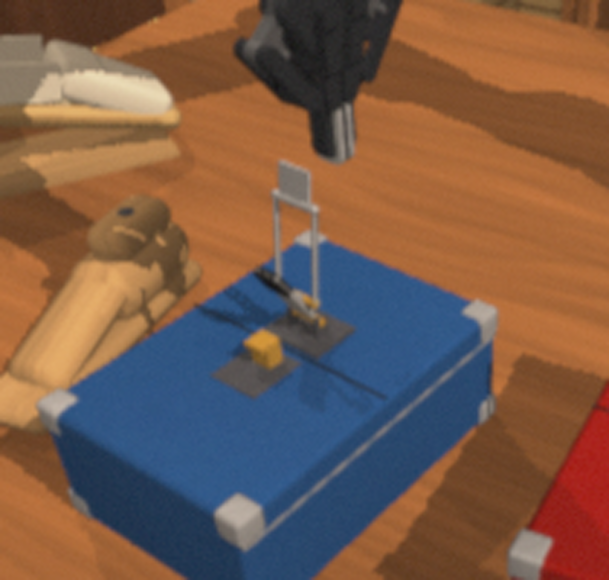

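View pics/wrist1.png

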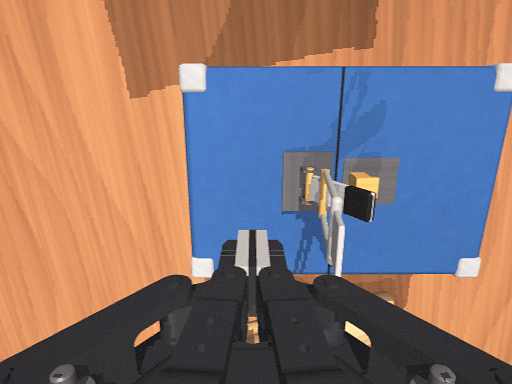

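View pics/t1c.png

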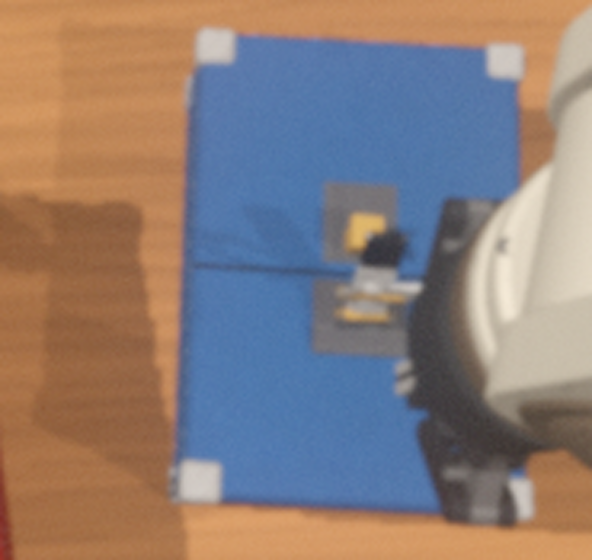

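```bash
python3 - <<'E'
from h import *
W=cal('wrist')
C=np.array([[-.13,.09,.1],[.13,-.09,.1],[-.13,-.09,.1],[.0135,0,.12],[-.075,-.001,.212]])
print(project(W,case(PC,C)).round()); print(project(W,case(PC,latch(PC,1.01,1.725))).round())
print(project(cal('scene'),case(PC,C[4:])),(project(cal('scene'),case(PC,C[4:]))-[95,40])*2.9)
E
```

```text
[[178.  67.]
 [478. 278.]
 [191. 279.]
 [367. 190.]
 [252. 245.]]
[[373. 210.]
 [334. 204.]
 [329. 262.]
 [338. 229.]
 [334. 280.]
 [324. 195.]]
[[210.25815571  94.19417789]] [[334.24865156 157.16311587]]
```

```bash
python3 -m creep '[[[0.4,0,0,0,0,0],[0.4,0,0.05,0,0,0],[0.4,0,0.1,0,0,0],[0.4,0,0.1,0,0,0],[0.4,0,0.1,0,0,0],[0.35,0,0.1,0,0,0],[0.35,0,0.1,0,0,0],[0,0,0,0,0,0]]]'
python3 -c "
from h import *
where()
for c in ['scene','wrist']: shot(c,c+'2.png')
a=cv2.imread('pics/scene2.png')[40:240,95:305]; cv2.imwrite('pics/s2c.png',cv2.resize(a,None,fx=2.9,fy=2.9,interpolation=cv2.INTER_CUBIC))
"
```

```text
clock: 4.53
position: [0.5576, -0.1668, 0.3696]
tcp_rot: [0.999, -0.052, -0.0, -0.0]
contact_force: [0.1, -0.2, -0.3]
opening: -0.0002
t 4.53 tip in case mm [  7.1  -0.7 196.6] yaw rel deg -0.1 F [ 0.1 -0.2 -0.3] open -0.0 j6 1.38
```

View pics/s2c.png

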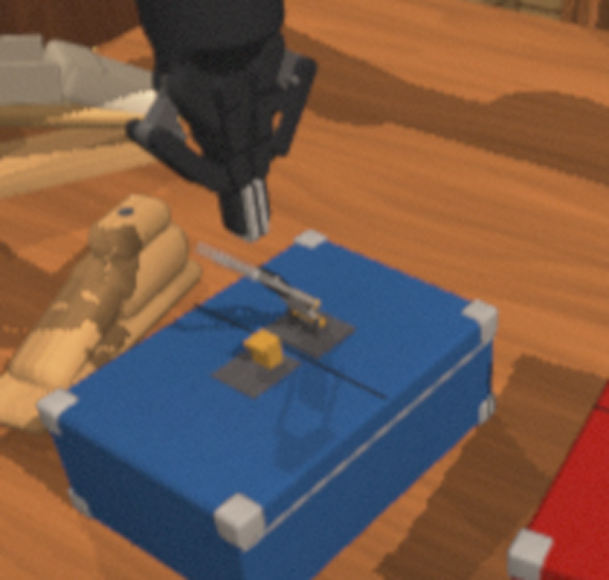

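View pics/wrist2.png

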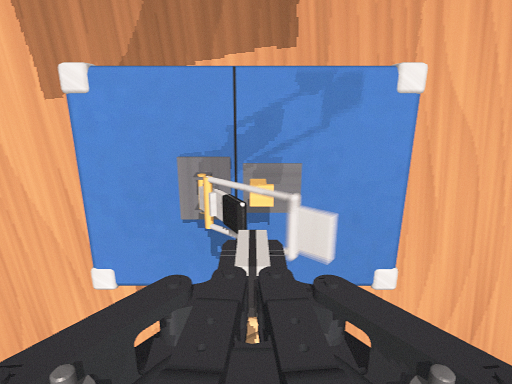

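```bash
python3 -m creep '[[[0,0,0,0,0,0],[0,0,0,0,0,0],[0,0,0,0,0,0]]]'
python3 -c "
from h import *
where()
for c in ['scene','wrist']: shot(c,c+'3.png')
a=cv2.imread('pics/scene3.png')[40:240,95:305]; cv2.imwrite('pics/s3c.png',cv2.resize(a,None,fx=2.9,fy=2.9,interpolation=cv2.INTER_CUBIC))
"
```

```text
clock: 5.0
position: [0.5569, -0.1668, 0.3704]
tcp_rot: [0.999, -0.052, 0.0, 0.0]
contact_force: [-0.4, -0.7, 0.3]
opening: -0.0003
t 5.0 tip in case mm [  6.5  -0.8 197.4] yaw rel deg -0.1 F [-0.4 -0.7  0.3] open -0.0 j6 1.38
```

View pics/s3c.png

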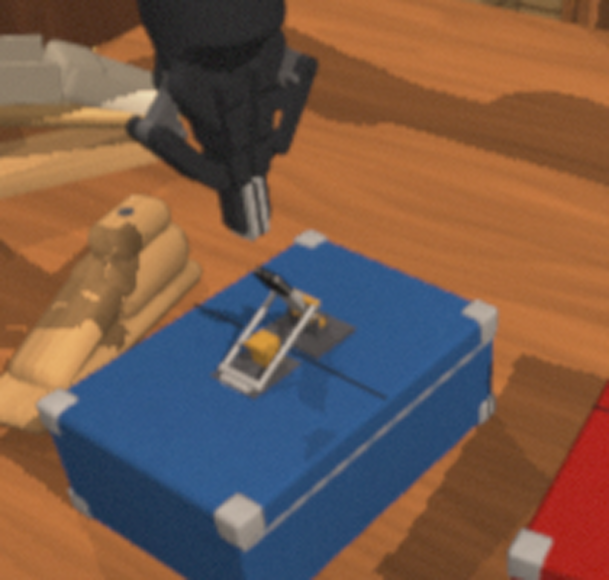

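View pics/wrist3.png

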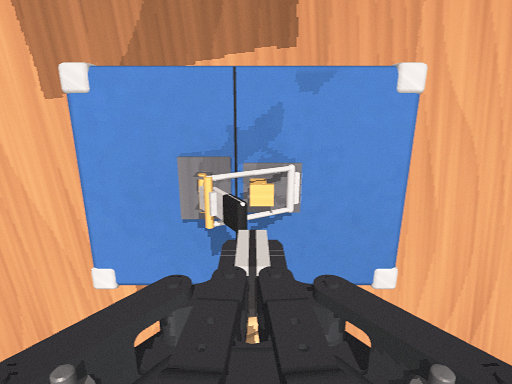

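```bash
python3 - <<'E'
from h import *
for c in ['wrist','scene']:
    W=cal(c)
    q=project(W,case(PC,[[.036,.0165,.103],[.036,-.0165,.103],[.022,0,.12],[.002,0,.165]])); 
    print(q.round(), ((q-[95,40])*2.9).round())
for th in (.9,1.,1.1): print(th,project(cal('wrist'),case(PC,latch(PC,th,-.5)))[[0,5]].round())
E
```

```text
[[291. 170.]
 [290. 211.]
 [274. 197.]
 [244. 221.]] [[568. 376.]
 [564. 495.]
 [518. 456.]
 [433. 525.]]
[[183. 173.]
 [171. 166.]
 [181. 159.]
 [185. 134.]] [[256. 385.]
 [220. 366.]
 [249. 344.]
 [262. 273.]]
0.9 [[253. 218.]
 [212. 204.]]
1.0 [[245. 221.]
 [209. 204.]]
1.1 [[236. 223.]
 [206. 204.]]
```

```bash
python3 -m creep '[[[0.5,0,0,0,0,0],[0.5,0,0,0,0,0],[0,0,0.5,0,0,0],[0,0,0.5,0,0,0],[0,0,0.5,0,0,0],[0,0,0,0,0,0]]]'
python3 -c "
from h import *
where()
for c in ['scene','wrist']: shot(c,c+'4.png')
a=cv2.imread('pics/scene4.png')[40:240,95:305]; b=cv2.imread('pics/wrist4.png')[100:300,130:340]; cv2.imwrite('pics/c4.png',cv2.resize(np.hstack([a,b]),None,fx=1.9,fy=1.9,interpolation=cv2.INTER_CUBIC))
"
```

```text
clock: 5.85
position: [0.5862, -0.1697, 0.3234]
tcp_rot: [0.999, -0.052, -0.001, -0.0]
contact_force: [-0.5, 0.2, -0.6]
opening: -0.0003
t 5.85 tip in case mm [ 35.5  -0.7 150.4] yaw rel deg -0.1 F [-0.5  0.2 -0.6] open -0.0 j6 1.39
```

View pics/c4.png

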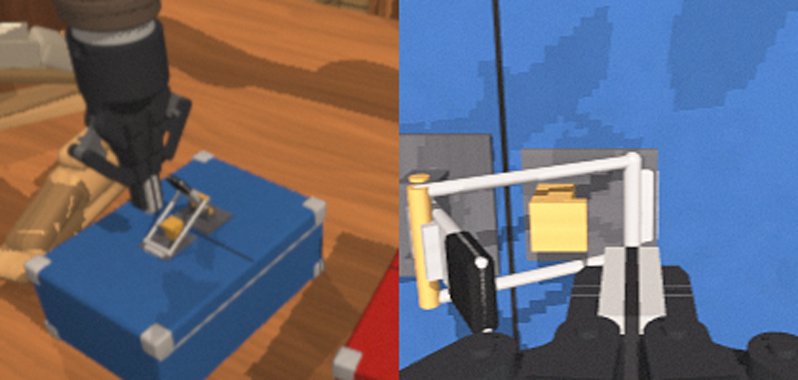

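```bash
python3 -m creep '[[[-0.3,0,0,0,0,0],[-0.3,0,0,0,0,0],[-0.3,0,0,0,0,0],[-0.3,0,0,0,0,0],[-0.3,0,-0.05,0,0,0],[-0.3,0,-0.1,0,0,0],[-0.15,0,-0.1,0,0,0],[0,0,0,0,0,0]]]'
python3 -c "
from h import *
where()
for c in ['scene','wrist']: shot(c,c+'5.png')
a=cv2.imread('pics/scene5.png')[40:240,95:305]; b=cv2.imread('pics/wrist5.png')[100:300,130:340]; cv2.imwrite('pics/c5.png',cv2.resize(np.hstack([a,b]),None,fx=1.9,fy=1.9,interpolation=cv2.INTER_CUBIC))
"
```

```text
clock: 6.95
position: [0.5284, -0.1638, 0.3331]
tcp_rot: [0.999, -0.052, 0.0, 0.0]
contact_force: [-0.1, -0.5, 0.1]
opening: 0.0001
t 6.95 tip in case mm [-22.1  -0.8 160.1] yaw rel deg -0.1 F [-0.1 -0.5  0.1] open 0.0 j6 1.37
```

View pics/c5.png

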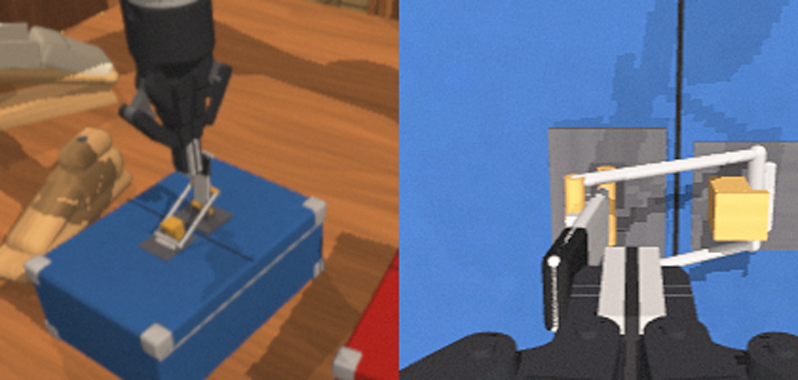

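```bash
python3 -m creep '[[[-0.25,0,0.04,0,0,0],[-0.25,0,0.08,0,0,0],[-0.2,0,0.12,0,0,0],[-0.2,0,0.13,0,0,0],[0,0,0,0,0,0]]]'
python3 -c "
from h import *
where()
for c in ['scene','wrist']: shot(c,c+'6.png')
a=cv2.imread('pics/scene6.png')[40:240,95:305]; b=cv2.imread('pics/wrist6.png')[100:300,130:340]; cv2.imwrite('pics/c6.png',cv2.resize(np.hstack([a,b]),None,fx=1.9,fy=1.9,interpolation=cv2.INTER_CUBIC))
"
```

```text
clock: 7.68
position: [0.5013, -0.1609, 0.3213]
tcp_rot: [0.999, -0.052, -0.0, -0.0]
contact_force: [0.3, 0.7, 0.9]
opening: 0.0001
t 7.67 tip in case mm [-49.5  -0.7 148.3] yaw rel deg -0.1 F [0.3 0.7 0.9] open 0.0 j6 1.36
```

View pics/c6.png

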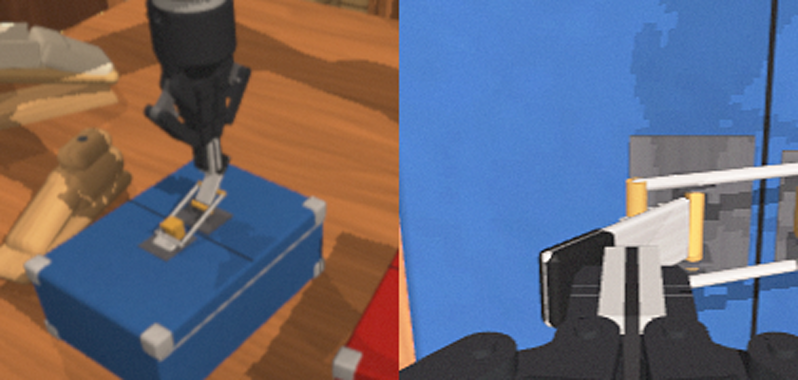

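```bash
python3 -m creep '[[[-0.25,0,0.12,0,0,0],[-0.22,0,0.16,0,0,0],[-0.2,0,0.18,0,0,0],[-0.15,0,0.2,0,0,0],[-0.05,0,0.15,0,0,0],[0,0,0,0,0,0]]]'
python3 -c "
from h import *
where()
for c in ['scene','wrist']: shot(c,c+'7.png')
a=cv2.imread('pics/scene7.png')[40:240,95:305]; b=cv2.imread('pics/wrist7.png')[100:300,170:380]; cv2.imwrite('pics/c7.png',cv2.resize(np.hstack([a,b]),None,fx=1.9,fy=1.9,interpolation=cv2.INTER_CUBIC))
"
```

```text
clock: 8.52
position: [0.4757, -0.1582, 0.2968]
tcp_rot: [0.999, -0.052, -0.0, -0.0]
contact_force: [-0.5, -0.1, 0.1]
opening: 0.0005
t 8.53 tip in case mm [-75.3  -0.6 123.8] yaw rel deg -0.1 F [-0.5 -0.1  0.1] open 0.0 j6 1.35
```

View pics/c7.png

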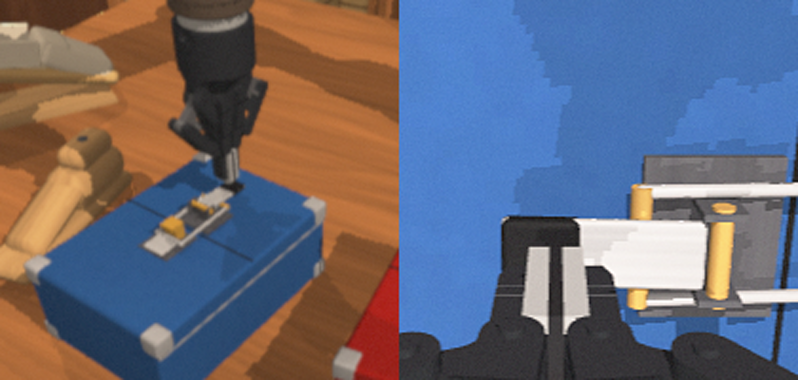

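```bash
python3 -m creep '[[[0,0,0.1,0,0,0],[0,0,0.1,0,0,0],[0,0,0,0,0,0]]]'; python3 -m creep '[[[0,0,0.06,0,0,0],[0,0,0.04,0,0,0],[0,0,0,0,0,0]]]'
python3 -c "from h import *;where()"
```

```text
clock: 9.0
position: [0.4758, -0.1583, 0.2909]
tcp_rot: [0.999, -0.052, -0.0, -0.0]
contact_force: [-0.6, 0.1, -0.0]
opening: -0.0002
clock: 9.38
position: [0.4759, -0.1583, 0.2885]
tcp_rot: [0.999, -0.052, 0.0, 0.0]
contact_force: [-0.4, 0.7, 1.4]
opening: -0.0004
t 9.38 tip in case mm [-74.9  -0.7 115.5] yaw rel deg -0.1 F [-0.4  0.7  1.4] open -0.0 j6 1.35
```

Contact is starting; press until the force shows the stop.

```bash
python3 -m creep '[[[0,0,0.05,0,0,0],[0,0,0,0,0,0]]]'|grep -E "pos|force"; python3 -m creep '[[[0,0,0.05,0,0,0],[0,0,0,0,0,0]]]'|grep -E "pos|force"; python3 -c "
from h import *
where()
for c in ['scene','wrist']: shot(c,c+'8.png')
a=cv2.imread('pics/scene8.png')[40:240,95:305]; b=cv2.imread('pics/wrist8.png')[100:300,170:380]; cv2.imwrite('pics/c8.png',cv2.resize(np.hstack([a,b]),None,fx=1.9,fy=1.9,interpolation=cv2.INTER_CUBIC))
"
```

```text
position: [0.4758, -0.1583, 0.2882]
contact_force: [-3.1, 0.4, 12.3]
position: [0.4758, -0.1582, 0.2879]
contact_force: [-6.6, 2.0, 20.5]
t 9.88 tip in case mm [-74.6  -0.7 114.9] yaw rel deg -0.1 F [-6.6  2.  20.5] open -0.0 j6 1.35
```

View pics/c8.png

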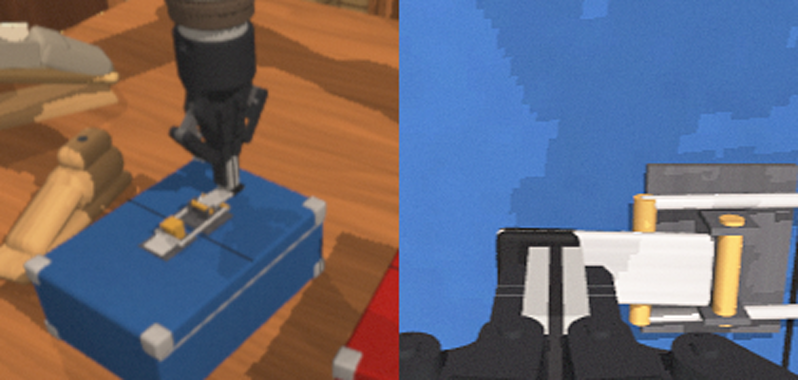

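```bash
python3 -m creep '[[[0,0,-0.3,0,0,0],[0,0,-0.8,0,0,0],[0,0,-1,0,0,0],[-0.8,0,-1,0,0,0],[-1,0,0,0,0,0],[-1,0,0,0,0,0],[-1,0,0,0,0,0],[0,0,0,0,0,0]]]'
python3 -c "
from h import *
where()
for c in ['scene','top','wrist']: shot(c,c+'9.png')
a=cv2.imread('pics/scene9.png')[90:240,115:275]; b=cv2.imread('pics/top9.png')[160:310,260:420]; cv2.imwrite('pics/c9.png',cv2.resize(np.hstack([a,b]),None,fx=2.5,fy=2.5,interpolation=cv2.INTER_CUBIC))
for n,(dx,dy) in (('scene',(115,90)),('top',(-45+100+0,160))):
    q=project(cal(n),case(PC,[[-.09,0,.115],[.02,.0165,.113],[.02,-.0165,.113],[.022,0,.12]])); print(n,q.round())
"
```

```text
clock: 10.98
position: [0.3614, -0.1463, 0.3787]
tcp_rot: [0.999, -0.052, 0.0, 0.0]
contact_force: [0.8, 0.8, 0.2]
opening: -0.0001
t 10.97 tip in case mm [-189.9   -0.5  205.7] yaw rel deg -0.1 F [0.8 0.8 0.2] open -0.0 j6 1.29
scene [[219. 134.]
 [189. 164.]
 [176. 158.]
 [181. 159.]]
top [[338. 265.]
 [329. 199.]
 [348. 200.]
 [339. 198.]]
```

View pics/c9.png

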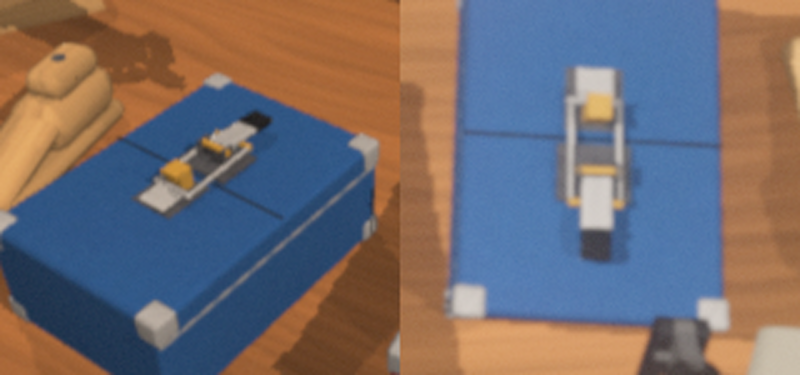

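View pics/wrist9.png

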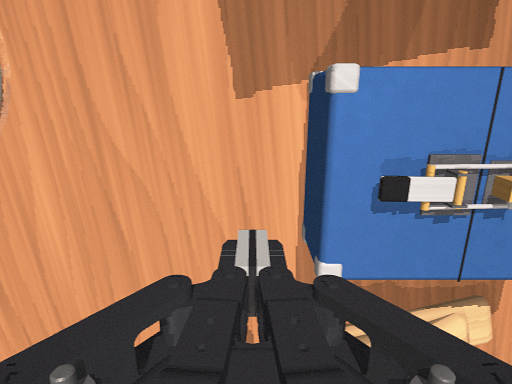

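View pics/scene9.png

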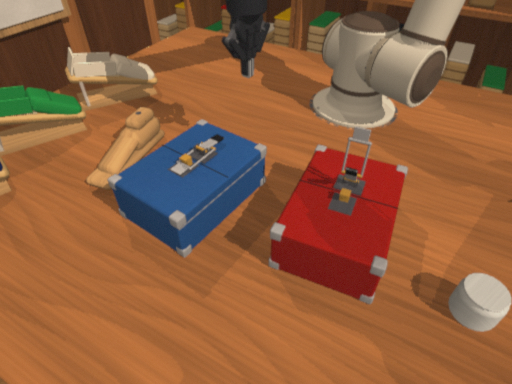

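```bash
python3 -c "
from h import *
where(); print(job.hand_in())"
```

```text
t 11.12 tip in case mm [-188.3   -0.6  205.3] yaw rel deg -0.1 F [-0.2 -0.5 -0.6] open -0.0 j6 1.29
the job is handed in; nothing more can be done
None
```

The blue case's draw latch is fastened, and I handed the job in at about 11.1 s of the 42 s allowed.

- **Loop:** With the shut fingers I pushed the loop's tab past upright, and it fell over the keeper. The pictures showed the bar about 36 mm beyond the case centre and down on the lid, with the lever still raised at about 1.0 rad.
- **Lever:** I then swept the lever over and pressed it down until it met its stop. At that point the fingertips were at a height of about 115 mm and the pressing force was about 20 N.
- **Last checks:** With the arm withdrawn and touching nothing, the top picture shows the lever flat, its grip end within a pixel or so of where I calculated it for closed. The bar is hidden under the keeper's nose, so its catch shows only from the taut loop and the tab standing just beyond the nose. The red case's loop is still upright, as it was at the start.

No check failed. The camera-based case pose agreed between views to about 2–3 mm.

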